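# Seat the spring in the measuring station and take the reading

## Robot

A 7-joint arm with a two-finger parallel gripper is mounted at the origin on the work surface. World frame = base frame: x ahead of the robot, y to its left, z up, the work surface at z = 0. Lengths are in m, angles in rad, forces in N, time in s.
With the tool pointing down it reaches from about 0.425 to 0.925 m from the base axis. Payload 6.8 kg.
Tool frame: the origin (TCP) lies at the very end of the fingers, on their centre line; the grasp point (between the pads) lies 19 mm behind it; z points along the fingers, x is the direction in which the jaws open and shut, and the axes are right-handed (so a half turn about z gives the same grasp; the last joint's range is limited). The gripper opens to 85 mm and grips with 20 to 120 N. Pads are 22 mm wide; open, the fingers measure 114 mm over their backs; the gripper's body (76 mm by 85 mm) begins 54 mm behind the grasp point. The pads swing forward as they close: fully open they stand 13 mm farther back than shut.
Start: joints at [1.065, 0.477, 0.022, 1.555, -0.011, 1.109, -0.083], TCP at [0.261, -0.622, 0.231] pointing down, gripper open.
Joint ranges: [-2.96, 2.96], [-0.34, 2.1], [-1.41, 1.46], [0.24, 2.44], [-1.37, 4.51], [0.17, 1.92], [-2.96, 2.96]. Speed limits (rad/s): [2.39, 2.39, 3.14, 3.14, 3.14, 3.14, 3.14].

## Interface

Orientations are given as a rotation vector (axis times angle).
In Python, from bench import get_obs, imaging, hand_in gives the robot as it stands.
- The arm moves only by the tool send_rows, never from a script. Its argument "motion" is a list of rows, each an object with "dp": the shift along the world's x, y, z in m, a list of three; "rot": the turn, a rotation vector about the world's x, y, z in rad, a list of three; "grip": the finger opening in m, from 0 to 0.0854. In form: [{"dp": [dx, dy, dz], "rot": [ax, ay, az], "grip": grip}, ...]. A call has 1 to 20 rows; each row shifts and turns the pose as measured when the row begins; what a row does not reach is not made up. A row lasts 1/8 s, in which the tool goes at most 62.5 mm and 10.7 degrees, less where a joint would pass 70% of its speed; a pose out of reach is approached as far as the arm can. A call is refused whole if a number of a shift passes 0.0625 or a number of a turn 0.188, either way. A call with a gripper value outside its range is refused whole. The fingers move at their own pace and stop on an object; "grip_force" is the grip in N (left out, the last holds). Time passes only in rows, so rows that do not move let the fingers close. It gives the time, the measured TCP pose, the force and the opening at its end, in the units of the state.
- get_obs(): the state, without advancing time (a new reading comes with each control period).
- imaging.grab_frame(name): name is "scene" or "top" or "wrist"; returns a dict with "img" (384x512x3 uint8, red, green, blue), "fx", "fy", "cx", "cy" (pixels), "D" ([k1, k2, p1, p2, k3] as OpenCV has them; the pictures are not rectified), "R" (3x3) and "t" (3): a world point X has camera coordinates R X + t. Camera axes: x right, y down, z forward; pixel columns grow to the right and rows downward; lengths in m; the calibration is good to about 2 mm. A picture is of the moment at which its call begins. There is no depth.
- hand_in(): hands the job in, once; it reports no verdict.
The state is a dict: "clock": time; "joints": joint angles; "qvel": joint speeds; "tau": joint torques, N m; "tcp_pos": TCP position; "orientation": TCP orientation; "contact_force": force on the tool from outside, world axes, zero at the start; "moment": the same for the moment, N m; "grip_width": finger opening in m.
Only numpy, scipy, OpenCV 4.12 (cv2) and the standard library are available. Lean on these libraries where they do the work, as an engineer would, in place of code of your own. Each camera call takes 0.05 s, during which the arm holds its last target. There are 200 camera calls.

## Task

Push the yellow spring pack along the bench, without lifting it, into the V-shaped stop of the grey measuring station until it rests against both faces of the V. Then, with the spring seated, press the green button on the station right down to take the reading and let it come up again, leaving the spring seated. Do not press the button before the spring is in the V, and leave the blue spring pack and the other loose parts where they are.

Things in the scene. Friction and masses are not known exactly. Their poses are not given: they have to be found in the camera images.
- yellow_spring: Loose upright spring pack on the bench: yellow coil between two aluminium discs, round, 88 mm diameter, 64 mm high, about 0.45 kg, yellow dot on top; its outline can be treated as a plain cylinder. Origin: centre of its underside, on the bench; z up. It is round, so its yaw does not matter.
- nest (a point): Point on the bench, fixed to the station, where the centre of the yellow spring pack's underside is when it touches both faces of the V. x axis: from the open mouth into the V along its middle line (the direction to push the spring home); z up.
- station: Fixed measuring station, placed differently each time, its V mouth facing roughly -y. Origin and axes as the nest's. Two aluminium V plates, 40 mm high, 12 mm thick, faces at 35 degrees either side of x, reaching out to x = -10 mm, where the mouth is about 120 mm wide. Joined 50 mm behind the nest by a block as high. Behind it, from x = 70 to 155 mm and y = -60 to 60 mm, its grey console, 45 mm high.
- read_button (a joint): Spring-return green push button of 30 mm diameter on top of the console, pressed straight down: 0 = up, 0.006 m = fully down, which takes about 5 N.
- read_button_top (a point): Centre of the top face of the green button, 125 mm along the nest's x axis from the nest, some 60 mm above the bench.
- blue_spring: Loose spring pack of the same shape and size as the yellow one, but with a blue coil and dot (88 mm diameter, 64 mm high). To be left alone. Origin: centre of its underside.
- canister: Loose gold canister standing upright, 52 mm diameter, 78 mm high. To be left alone. Origin: centre of its underside.
- collar: Loose aluminium collar ring lying flat, 76 mm outer and 56 mm inner diameter, 14 mm high. To be left alone. Origin: centre of its underside.
- connector: Loose white plug connector lying flat, about 56 x 24 mm, 18 mm high. To be left alone. Origin: underside of its wider half, which is 36 mm long; x towards the narrower half.
Mind the look-alikes: they are no part of the job. What is shaped like the yellow_spring but brown is not meant.

How it is judged:
By the outcome, as a careful person would: the job done as asked, in the order asked, and still so for the second after the job is handed in, with the robot touching nothing.
It also fails if it takes over 59 s, if anything falls off the work surface, if the arm or the gripper's body presses on something with over 40 N, if the wrist force passes 120 N, or if a joint passes its speed limit or range.

## Working session

There is one attempt and no reset: what is moved stays moved. The work goes in short steps, Python scripts to look and compute and a tool call to move; the robot and the scene stay as the last step left them, time stands still between calls to the robot, and variables do not carry over. Pictures are saved under pics/ and viewed, about 8 in all and at most 12, crops included, and the job is handed in when it is done.

Besides the shell and the picture viewer there is one more tool, called after "Call:" as name(argument=value, ...), one argument or row to a line, values as JSON. send_rows: Moves the arm, as the interface text tells. Its arguments: {"type":"object","properties":{"motion":{"type":"array","items":{"type":"object","properties":{"dp":{"type":"array","items":{"type":"number"}},"rot":{"type":"array","items":{"type":"number"}},"grip":{"type":"number"}}}},"grip_force":{"type":"number"}},"required":["motion"]}

```bash
mkdir -p pics; cat > h.py <<'E'
import numpy as np,cv2
from bench import get_obs,imaging,hand_in
def grab(n,save=None):
    f=imaging.grab_frame(n)
    if save: cv2.imwrite('pics/'+save,cv2.cvtColor(f['img'],cv2.COLOR_RGB2BGR))
    f['K']=np.array([[f['fx'],0,f['cx']],[0,f['fy'],f['cy']],[0,0,1.]]);f['D']=np.array(f['D'],float);f['R']=np.array(f['R']);f['t']=np.array(f['t']);return f
def back(f,uv,z):
    p=cv2.undistortPoints(np.array(uv,float).reshape(-1,1,2),f['K'],f['D']).reshape(-1,2)
    d=np.c_[p,np.ones(len(p))]@f['R'];c=-f['R'].T@f['t']
    return c+d*((z-c[2])/d[:,2])[:,None]
def proj(f,X):
    return cv2.projectPoints(np.array(X,float).reshape(-1,3),cv2.Rodrigues(f['R'])[0],f['t'],f['K'],f['D'])[0].reshape(-1,2)
E
python3 - <<'E'
from h import *
f=grab('top','top.png');g=grab('scene','scene.png')
a=np.hstack([f['img'],g['img']]);
for q in(f,g):print(-q['R'].T@q['t'],q['fx'])
print(get_obs())
E
```

```text
[0.37214525 0.00339072 1.23079912] 425.29794490167535
[1.13421168 0.26292488 0.89954033] 405.04761441535976
{'clock': 0.1, 'joints': array([ 1.06491101,  0.47772473,  0.02232974,  1.556378  , -0.01148992,
        1.10932014, -0.08308318]), 'qvel': array([-0.00071987, -0.00029297,  0.00126072, -0.00099739, -0.0005917 ,
        0.0002576 , -0.00105048]), 'tau': array([ 4.54756795e-03, -5.97758961e+01,  1.61362287e+00, -2.81955206e+01,
        1.28466095e-02,  5.04671814e-03, -2.95721463e-05]), 'tcp_pos': array([ 0.26125706, -0.62178735,  0.23040708]), 'orientation': array([-2.6159202e+00,  1.7381965e+00,  2.3310649e-03]), 'contact_force': array([ 0.55239414, -0.26934561,  0.38835231]), 'moment': array([-0.04894647,  0.03042319, -0.01724576]), 'grip_width': 0.08528295797484134}
```

View pics/top.png

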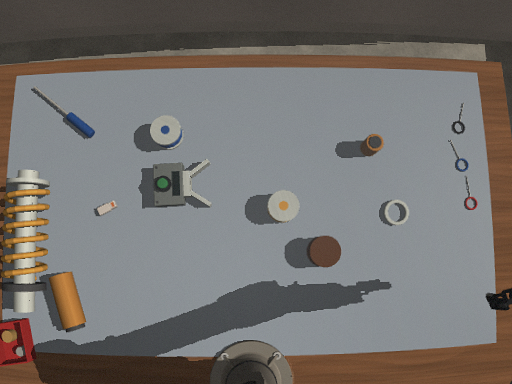

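View pics/scene.png

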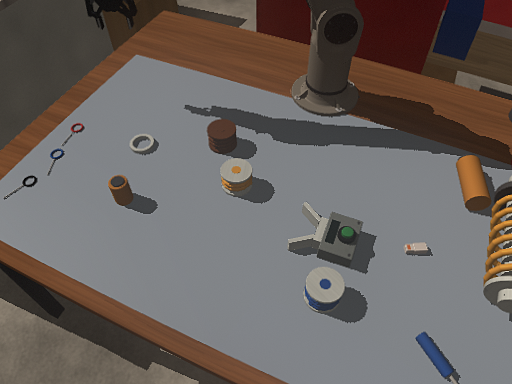

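```bash
cat > m.py <<'E'
from h import *
from scipy.optimize import least_squares
def cent(f,lo,hi,box):
    h=cv2.cvtColor(f['img'],cv2.COLOR_RGB2HSV);m=cv2.inRange(h,lo,hi);k=np.zeros_like(m);x0,y0,x1,y1=box;k[y0:y1,x0:x1]=m[y0:y1,x0:x1]
    n,l,s,c=cv2.connectedComponentsWithStats(k);i=1+np.argmax(s[1:,4]);return c[i],s[i]
def st(p,q):  # station pts -> world
    x,y,a=p;q=np.array(q,float);return np.c_[x+np.cos(a)*q[:,0]-np.sin(a)*q[:,1],y+np.sin(a)*q[:,0]+np.cos(a)*q[:,1],q[:,2]]
V=[(-.01,.0607,.04),(-.0031,.0705,.04),(-.01,-.0607,.04),(-.0031,-.0705,.04)]
C=[(.07,.06,.045),(.155,.06,.045),(.155,-.06,.045),(.07,-.06,.045)]
E
python3 - <<'E'
from m import *
f=grab('top');g=grab('scene')
Y=((8,120,120),(30,255,255));G=((40,80,40),(85,255,255))
y1,s1=cent(f,*Y,(270,192,298,220));y2,s2=cent(g,*Y,(228,163,246,178));b1,s3=cent(f,*G,(150,170,180,200));b2,s4=cent(g,*G,(330,220,365,250))
print(y1,s1,y2,s2,b1,s3,b2,s4)
print('yel',back(f,y1,.064),back(g,y2,.064));print('but',back(f,b1,.06),back(g,b2,.06))
print('blue',back(f,(165.5,130),.064))
B=back(f,b1,.06)[0]
for n,im,b,s in(('t',f,(130,90,330,250),3),('s',g,(200,140,400,310),3)):
    c=cv2.cvtColor(im['img'],cv2.COLOR_RGB2BGR)[b[1]:b[3],b[0]:b[2]]
    cv2.imwrite(f'pics/{n}_crop.png',cv2.resize(c,None,fx=s,fy=s,interpolation=cv2.INTER_CUBIC))
E
```

```text
[283.0952381 205.0952381] [279 201   9   9  63] [235.92307692 169.26923077] [232 166   9   7  52] [162.         182.72826087] [157 178  11  10  92] [346.85981308 231.58878505] [341 227  13  10 107]
yel [[ 0.495274   -0.09526213  0.064     ]] [[ 0.49570179 -0.09437758  0.064     ]]
but [[0.56197387 0.24187056 0.06      ]] [[0.55998451 0.24162474 0.06      ]]
blue [[0.71323473 0.23438471 0.064     ]]
```

View pics/t_crop.png

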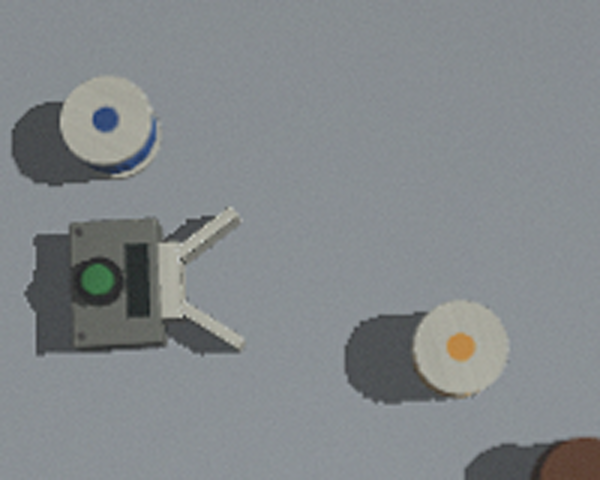

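View pics/s_crop.png

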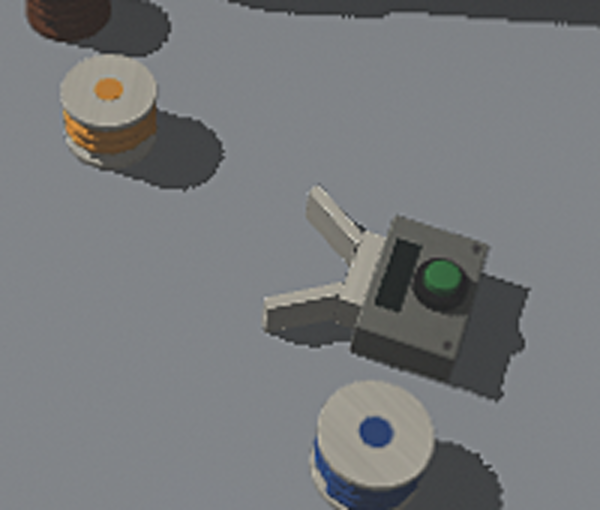

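```bash
python3 - <<'E'
from m import *
f=grab('top');g=grab('scene')
P=V+[C[1],C[2],(.125,0,.06)]
# station +y side = world: x_st ~ +y world => y_st ~ -x world (image-down in top)
ct=np.array([(244,341),(237,349),(238,211),(230,207),(73,347),(72,222)])/3-.33+[130,90]
cs=np.array([(309,190),(318,185),(265,297),(267,308)])/3-.33+[200,140]
ut=np.vstack([ct,[162,182.7]]);
b2=[346.9,231.6]
corn=np.array([(489,245),(458,358)])/3-.33+[200,140]
us=np.vstack([cs[[0,1]],cs[[2,2]],corn,b2])
def r(p,full=False):
    X=st(p,P);e1=proj(f,X)-ut;e2=proj(g,X)-us
    if full:print(e1.round(1),e2.round(1))
    e2[3]*=0
    return np.r_[e1.ravel(),e2.ravel()]
s=least_squares(r,[.54,.12,1.6],loss='soft_l1');print(s.x,np.degrees(s.x[2]));r(s.x,True)
X=s.x
for n,im,b in(('t',f,(130,90,330,250)),('s',g,(200,140,400,310))):
    c=cv2.resize(cv2.cvtColor(im['img'],cv2.COLOR_RGB2BGR)[b[1]:b[3],b[0]:b[2]],None,fx=4,fy=4,interpolation=cv2.INTER_CUBIC)
    for q in(C,V[:2]+[(.05,.0187,.04),(.05,-.0187,.04)]+V[3:1:-1]):
        cv2.polylines(c,[np.int32((proj(im,st(X,q))-b[:2]+.5)*4)],False,(0,0,255),1)
    t=np.linspace(0,6.28,40);cv2.polylines(c,[np.int32((proj(im,np.c_[.4955+.044*np.cos(t),-.095+.044*np.sin(t),.064+0*t])-b[:2]+.5)*4)],True,(255,0,0),1)
    globals()[n]=c
cv2.imwrite('pics/ov.png',np.hstack([t[:,:480] if False else t,s]) if False else t if isinstance(t,np.ndarray) and t.ndim==3 else s)
im,b=f,(130,90,330,250)
c=cv2.resize(cv2.cvtColor(im['img'],cv2.COLOR_RGB2BGR)[b[1]:b[3],b[0]:b[2]],None,fx=4,fy=4,interpolation=cv2.INTER_CUBIC)
for q in(C,V[:2]+[(.05,.0187,.04),(.05,-.0187,.04)]+V[3:1:-1]):
    cv2.polylines(c,[np.int32((proj(im,st(X,q))-b[:2]+.5)*4)],False,(0,0,255),1)
t=np.linspace(0,6.28,40);cv2.polylines(c,[np.int32((proj(im,np.c_[.4955+.044*np.cos(t),-.095+.044*np.sin(t),.064+0*t])-b[:2]+.5)*4)],True,(255,0,0),1)
cv2.imwrite('pics/ovt.png',c)
E
```

```text
[0.5672366  0.11823414 1.61790019] 92.69885283676528
[[ 0.2 -0.8]
 [ 0.2  0.2]
 [ 0.3  0.4]
 [ 0.4 -1.5]
 [-1.2  0.1]
 [-2.   0. ]
 [-0.4  0.3]] [[-0.6 -0.9]
 [ 0.  -1.2]
 [-1.3  0. ]
 [ 0.1  4.1]
 [ 0.7 -0.8]
 [-0.3  0.3]
 [ 0.4  0.6]]
```

View pics/ovt.png

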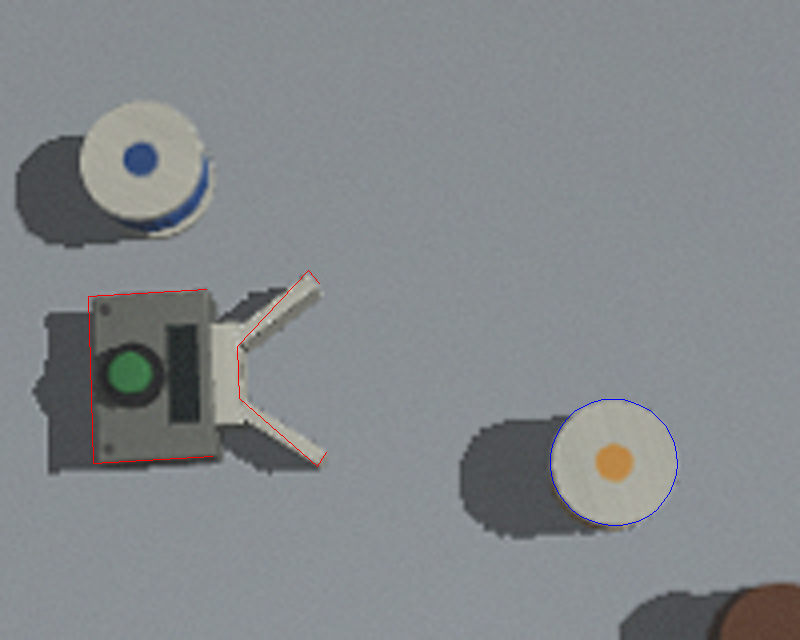

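The top view fits: yellow pack is at about (0.4955, -0.095), the nest at (0.567, 0.118) with a yaw of about 93°, and the blue pack is clear at (0.713, 0.234). I'll cradle the pack between the half-open fingers, starting behind it.

Call:
send_rows(
  motion=[
    {"dp": [0.0185,0.038,-0.004],"rot": [0,0,0.083],"grip": 0.064},
    {"dp": [0.0185,0.038,-0.004],"rot": [0,0,0.083],"grip": 0.064},
    {"dp": [0.0185,0.038,-0.004],"rot": [0,0,0.083],"grip": 0.064},
    {"dp": [0.0185,0.038,-0.004],"rot": [0,0,0.083],"grip": 0.064},
    {"dp": [0.0185,0.038,-0.004],"rot": [0,0,0.083],"grip": 0.064},
    {"dp": [0.0185,0.038,-0.004],"rot": [0,0,0.083],"grip": 0.064},
    {"dp": [0.0185,0.038,-0.004],"rot": [0,0,0.083],"grip": 0.064},
    {"dp": [0.0185,0.038,-0.004],"rot": [0,0,0.083],"grip": 0.064},
    {"dp": [0.0185,0.038,-0.004],"rot": [0,0,0.083],"grip": 0.064},
    {"dp": [0.0185,0.038,-0.004],"rot": [0,0,0.083],"grip": 0.064},
    {"dp": [0.0185,0.038,-0.004],"rot": [0,0,0.083],"grip": 0.064},
    {"dp": [0.0185,0.037,-0.004],"rot": [0,0,0.083],"grip": 0.064},
    {"dp": [0,0,0],"rot": [0,0,0],"grip": 0.064},
  ],
)

```text
clock: 1.92
tcp_pos: [0.4877, -0.1528, 0.183]
orientation: [3.131, -0.228, 0.009]
contact_force: [0.7, -1.1, 0.4]
grip_width: 0.0639
```

```bash
python3 - <<'E'
from h import *
o=get_obs();R=cv2.Rodrigues(o['orientation'])[0];print(o['tcp_pos'],R.round(3),o['grip_width'],o['joints'],o['contact_force'])
grab('wrist','w1.png')
E
```

```text
[ 0.48765603 -0.15282293  0.1830333 ] [[ 0.989 -0.145  0.006]
 [-0.145 -0.989 -0.003]
 [ 0.006  0.002 -1.   ]] 0.06391885762076777 [ 0.51807146  0.29008316 -0.3978223   1.97522123  0.14453284  0.89704339
 -0.10025784] [ 0.65984304 -1.09676016  0.38988868]
```

View pics/w1.png

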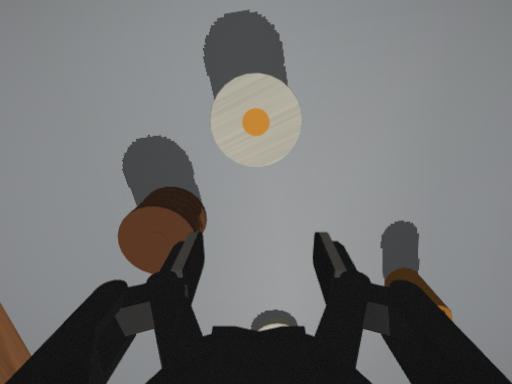

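The wrist view shows the yellow pack at (256,121), centred between the fingers, with the brown look-alike off to the left. I'll back off slightly and descend.

Call:
send_rows(
  motion=[
    {"dp": [-0.003,-0.008,-0.03],"rot": [0,0,0],"grip": 0.064},
    {"dp": [-0.002,-0.007,-0.03],"rot": [0,0,0],"grip": 0.064},
    {"dp": [0,0,-0.03],"rot": [0,0,0],"grip": 0.064},
    {"dp": [0,0,-0.03],"rot": [0,0,0],"grip": 0.064},
    {"dp": [0,0,-0.02],"rot": [0,0,0],"grip": 0.064},
    {"dp": [0,0,-0.01],"rot": [0,0,0],"grip": 0.064},
    {"dp": [0,0,-0.005],"rot": [0,0,0],"grip": 0.064},
    {"dp": [0,0,0],"rot": [0,0,0],"grip": 0.064},
  ],
)

```text
clock: 2.98
tcp_pos: [0.479, -0.1826, 0.0256]
orientation: [3.119, -0.264, 0.012]
contact_force: [0.7, 0.0, 0.2]
grip_width: 0.0637
```

```bash
python3 - <<'E'
from m import *
f=grab('top');g=grab('scene')
Y=((8,120,120),(30,255,255))
for q,b in((f,(270,192,298,220)),(g,(228,163,246,178))):
    try:c,s=cent(q,*Y,b);print(back(q,c,.064),s)
    except Exception as e:print(e)
E
```

```text
attempt to get argmax of an empty sequence
attempt to get argmax of an empty sequence
```

Call:
send_rows(
  motion=[
    {"dp": [0.002,0.01,0],"rot": [0,0,0],"grip": 0.064},
    {"dp": [0.002,0.01,0],"rot": [0,0,0],"grip": 0.064},
    {"dp": [0.002,0.01,0],"rot": [0,0,0],"grip": 0.064},
    {"dp": [0.002,0.01,0],"rot": [0,0,0],"grip": 0.064},
    {"dp": [0.0045,0.009,0],"rot": [0,0,0],"grip": 0.064},
    {"dp": [0.0045,0.009,0],"rot": [0,0,0],"grip": 0.064},
    {"dp": [0.0045,0.009,0],"rot": [0,0,0],"grip": 0.064},
    {"dp": [0.0045,0.009,0],"rot": [0,0,0],"grip": 0.064},
    {"dp": [0.0045,0.009,0],"rot": [0,0,0],"grip": 0.064},
    {"dp": [0.0045,0.009,0],"rot": [0,0,0],"grip": 0.064},
    {"dp": [0.0045,0.009,0],"rot": [0,0,0],"grip": 0.064},
    {"dp": [0,0,0],"rot": [0,0,0],"grip": 0.064},
  ],
)

```text
clock: 4.58
tcp_pos: [0.5224, -0.072, 0.0273]
orientation: [3.118, -0.262, 0.016]
contact_force: [0.3, 0.1, 0.1]
grip_width: 0.0641
```

```bash
python3 - <<'E'
from m import *
o=get_obs();print(o['tcp_pos'],o['contact_force'])
a=grab('wrist')['img'];f=grab('scene');g=grab('top')
cv2.imwrite('pics/c2.png',cv2.cvtColor(np.vstack([cv2.resize(a[:,:],(400,300)),f['img'][120:310,60:460].repeat(1,0)]),cv2.COLOR_RGB2BGR))
E
```

```text
[ 0.52239242 -0.07196435  0.0273257 ] [0.26029262 0.0832576  0.08865305]
```

View pics/c2.png

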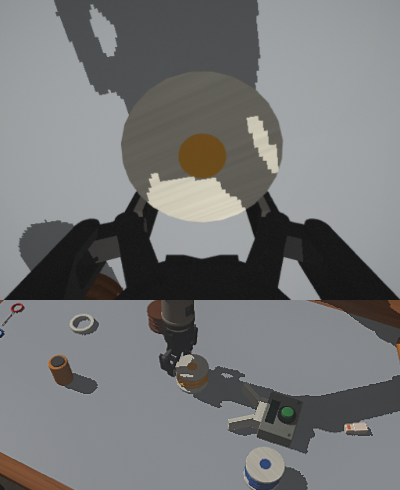

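The pack sits centred in the finger cradle (wrist view, dot about (202,156)). I'll go on to the mouth of the V.

Call:
send_rows(
  motion=[
    {"dp": [0.0045,0.0098,-0.0005],"rot": [0,0,0],"grip": 0.064},
    {"dp": [0.0045,0.0098,-0.0005],"rot": [0,0,0],"grip": 0.064},
    {"dp": [0.0045,0.0098,-0.0005],"rot": [0,0,0],"grip": 0.064},
    {"dp": [0.0045,0.0098,-0.0005],"rot": [0,0,0],"grip": 0.064},
    {"dp": [0.0045,0.0098,0],"rot": [0,0,0],"grip": 0.064},
    {"dp": [0.0045,0.0098,0],"rot": [0,0,0],"grip": 0.064},
    {"dp": [0.0045,0.0098,0],"rot": [0,0,0],"grip": 0.064},
    {"dp": [0,0,0],"rot": [0,0,0],"grip": 0.064},
  ],
)

```text
clock: 5.72
tcp_pos: [0.5552, -0.0012, 0.0256]
orientation: [3.116, -0.266, 0.015]
contact_force: [0.1, -0.6, -0.0]
grip_width: 0.0645
```

```bash
python3 - <<'E'
from m import *
o=get_obs();print(o['tcp_pos'],o['contact_force'])
w=grab('wrist')
try:
    c,s=cent(w,(8,120,60),(30,255,255),(150,100,400,300));print('yel',c,s,back(w,c,.064))
except Exception as e:print(e)
c=cv2.cvtColor(w['img'],cv2.COLOR_RGB2BGR);X=[.567,.118,1.618]
for q in(C,V[:2]+[(.05,.0187,.04),(.05,-.0187,.04)]+V[3:1:-1]):
    cv2.polylines(c,[np.int32(proj(w,st(X,q)))],False,(0,0,255),1)
cv2.imwrite('pics/w3.png',c)
E
```

```text
[ 0.55522507 -0.00115639  0.02560048] [ 0.06833601 -0.55778773 -0.00402872]
yel [258.46604384 201.57527848] [ 228  173   62   58 2783] [[0.56330948 0.0402604  0.064     ]]
```

View pics/w3.png

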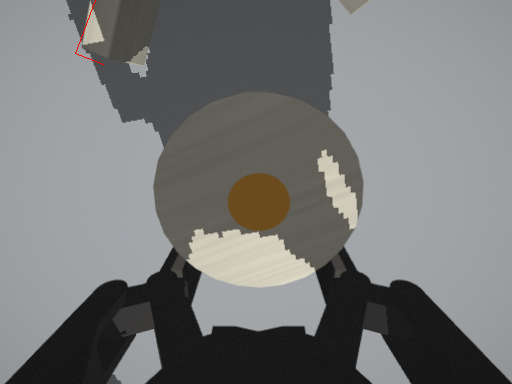

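```bash
python3 - <<'E'
from m import *
w=grab('wrist')
print(back(w,[(83,46),(104,42),(352,13),(338,0),(371,0)],.04),back(w,(352,13),0.))
X=[.567,.118,1.618];print(st(X,V),proj(w,st(X,V)))
c=cv2.cvtColor(w['img'],cv2.COLOR_RGB2BGR)
cv2.imwrite('pics/w4.png',np.hstack([cv2.resize(c[0:80,60:170],None,fx=4,fy=4),cv2.resize(c[0:80,310:390],None,fx=4,fy=4)]))
E
```

```text
[[0.50059165 0.11322878 0.04      ]
 [0.50988991 0.11312616 0.04      ]
 [0.61392257 0.10602746 0.04      ]
 [0.60854812 0.11157976 0.04      ]
 [0.62185149 0.10936375 0.04      ]] [[0.627918   0.11291135 0.        ]]
[[0.50683947 0.10514694 0.04      ]
 [0.49672481 0.11157683 0.04      ]
 [0.62810425 0.11087534 0.04      ]
 [0.63756775 0.11823008 0.04      ]] [[103.88619443  63.67144812]
 [ 75.88983717  51.99765528]
 [386.36108766  -7.24996388]
 [410.14299159 -33.44440071]]
```

View pics/w4.png

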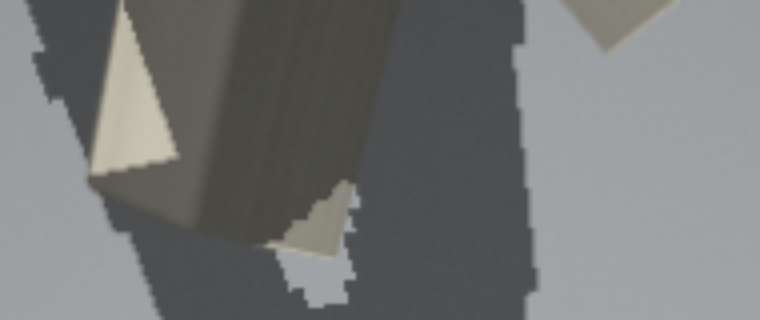

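```bash
python3 - <<'E'
from m import *
w=grab('wrist')
P=[V[0],V[1],(-.01,.0607,0),(-.01,-.0607,0)];u=np.array([(108,57),(82.5,45),(144,64),(351,13)])
r=lambda p:(proj(w,st(p,P))-u).ravel()
s=least_squares(r,[.567,.118,1.618]);print(s.x,r(s.x).round(1),np.degrees(s.x[2]))
print(st(s.x,[(.125,0,.06)]))
E
```

```text
[0.56903653 0.1193217  1.61470047] [-0.8  0.5 -3.4  0.5 -0.4  0.9  5.9 -0.4] 92.51552226439333
[[0.56355028 0.24420125 0.06      ]]
```

The wrist fit puts the nest at (0.569, 0.1195) with a yaw of 92.5°. The spring is at (0.563, 0.040), so I push it in, slowly at the end.

Call:
send_rows(
  motion=[
    {"dp": [0.0007,0.009,0],"rot": [0,0,0],"grip": 0.064},
    {"dp": [0.0007,0.009,0],"rot": [0,0,0],"grip": 0.064},
    {"dp": [0.0007,0.009,0],"rot": [0,0,0],"grip": 0.064},
    {"dp": [0.0007,0.009,0],"rot": [0,0,0],"grip": 0.064},
    {"dp": [0.0007,0.009,0],"rot": [0,0,0],"grip": 0.064},
    {"dp": [0.0005,0.008,0],"rot": [0,0,0],"grip": 0.064},
    {"dp": [0.0003,0.005,0],"rot": [0,0,0],"grip": 0.064},
    {"dp": [0.0002,0.003,0],"rot": [0,0,0],"grip": 0.064},
    {"dp": [0,0,0],"rot": [0,0,0],"grip": 0.064},
  ],
)

```text
clock: 7.0
tcp_pos: [0.5584, 0.0615, 0.0251]
orientation: [3.113, -0.27, 0.012]
contact_force: [0.3, -0.9, 1.3]
grip_width: 0.0639
```

Call:
send_rows(
  motion=[
    {"dp": [0.0005,0.004,0],"rot": [0,0,0],"grip": 0.064},
    {"dp": [0.0005,0.003,0],"rot": [0,0,0],"grip": 0.064},
    {"dp": [0,0.003,0],"rot": [0,0,0],"grip": 0.064},
    {"dp": [0,0.002,0],"rot": [0,0,0],"grip": 0.064},
    {"dp": [0,0.002,0],"rot": [0,0,0],"grip": 0.064},
  ],
)

```text
clock: 7.62
tcp_pos: [0.5594, 0.075, 0.0251]
orientation: [3.112, -0.273, 0.011]
contact_force: [-0.5, -2.5, 1.1]
grip_width: 0.0639
```

Call:
send_rows(
  motion=[
    {"dp": [0,0.002,0],"rot": [0,0,0],"grip": 0.064},
    {"dp": [0,0.002,0],"rot": [0,0,0],"grip": 0.064},
  ],
)

```text
clock: 7.88
tcp_pos: [0.5596, 0.0764, 0.0251]
orientation: [3.108, -0.275, 0.011]
contact_force: [0.1, -8.2, 4.1]
grip_width: 0.0639
```

Call:
send_rows(
  motion=[
    {"dp": [0,0.003,0],"rot": [0,0,0],"grip": 0.064},
    {"dp": [0,0.003,0],"rot": [0,0,0],"grip": 0.064},
  ],
)

```text
clock: 8.12
tcp_pos: [0.5595, 0.0762, 0.0252]
orientation: [3.1, -0.28, 0.009]
contact_force: [0.5, -10.2, 4.6]
grip_width: 0.0643
```

```bash
python3 - <<'E'
from m import *
w=grab('wrist','w5.png')
c,s=cent(w,(8,120,60),(30,255,255),(150,100,400,300));print('yel',c,back(w,c,.064),get_obs()['tcp_pos'])
E
```

```text
yel [258.16493367 204.28002868] [[0.56791242 0.11740439 0.064     ]] [0.55948288 0.07625945 0.02518278]
```

View pics/w5.png

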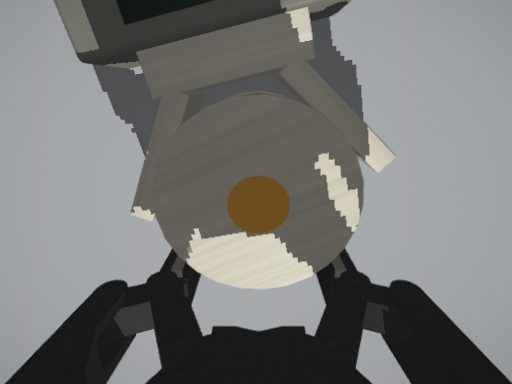

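The pack reads (0.568, 0.117), about 2 mm from the nest estimate, and stalls at 10 N. The cradle could still be holding it off one face. I'll back off, close the fingers and nudge it centrally along the V axis so it can settle on both faces.

Call:
send_rows(
  motion=[
    {"dp": [0,-0.008,0],"rot": [0,0,0],"grip": 0.064},
    {"dp": [0,-0.01,0],"rot": [0,0,0],"grip": 0.064},
    {"dp": [0,-0.01,0],"rot": [0,0,0],"grip": 0.064},
    {"dp": [0.003,0,0],"rot": [0,0,0.05],"grip": 0.0},
    {"dp": [0.004,0,0],"rot": [0,0,0.05],"grip": 0.0},
    {"dp": [0.002,0,0],"rot": [0,0,0.05],"grip": 0.0},
    {"dp": [0,0,0],"rot": [0,0,0.05],"grip": 0.0},
    {"dp": [0,0,0],"rot": [0,0,0],"grip": 0.0},
    {"dp": [0,0,0],"rot": [0,0,0],"grip": 0.0},
  ],
)

```text
clock: 9.3
tcp_pos: [0.5685, 0.0473, 0.0248]
orientation: [3.118, 0.039, 0.014]
contact_force: [-0.9, 0.2, -0.1]
grip_width: 0.0002
```

```bash
python3 - <<'E'
from m import *
w=grab('wrist')
c,s=cent(w,(8,120,60),(30,255,255),(150,60,400,300));print('yel',c,back(w,c,.064),get_obs()['tcp_pos'],get_obs()['grip_width'],get_obs()['contact_force'])
print(cv2.Rodrigues(get_obs()['orientation'])[0].round(3))
E
```

```text
yel [258.54570038 135.25527312] [[0.56788875 0.11756841 0.064     ]] [0.56849121 0.04724923 0.02477447] 0.00014068178306340622 [-0.62194168  0.42849867  0.02649087]
[[ 1.     0.025  0.009]
 [ 0.025 -0.999 -0.024]
 [ 0.008  0.024 -1.   ]]
```

Call:
send_rows(
  motion=[
    {"dp": [0.001,0.006,0],"rot": [0,0,0],"grip": 0.0},
    {"dp": [0.0005,0.003,0],"rot": [0,0,0],"grip": 0.0},
    {"dp": [0,0.002,0],"rot": [0,0,0],"grip": 0.0},
    {"dp": [0,0.002,0],"rot": [0,0,0],"grip": 0.0},
    {"dp": [0,0.002,0],"rot": [0,0,0],"grip": 0.0},
    {"dp": [0,0.002,0],"rot": [0,0,0],"grip": 0.0},
    {"dp": [0,0.003,0],"rot": [0,0,0],"grip": 0.0},
  ],
)

```text
clock: 10.22
tcp_pos: [0.57, 0.0606, 0.0248]
orientation: [3.108, 0.03, 0.01]
contact_force: [0.5, -8.4, 3.0]
grip_width: 0.0001
```

Call:
send_rows(
  motion=[
    {"dp": [0,0.003,0],"rot": [0,0,0],"grip": 0.0},
    {"dp": [0,0.003,0],"rot": [0,0,0],"grip": 0.0},
  ],
)

```text
clock: 10.48
tcp_pos: [0.5699, 0.0602, 0.0248]
orientation: [3.101, 0.022, 0.007]
contact_force: [-0.1, -7.7, 2.2]
grip_width: 0.0002
```

```bash
python3 - <<'E'
from m import *
w=grab('wrist')
c,s=cent(w,(8,120,60),(30,255,255),(150,60,400,300));print('yel',c,back(w,c,.064),get_obs()['tcp_pos'],get_obs()['contact_force'])
E
```

```text
yel [252.30651106 170.47542998] [[0.5678752  0.11753923 0.064     ]] [0.56981956 0.0602626  0.0248308 ] [-0.63818687 -8.07174779  2.70603487]
```

The pack stayed put to 0.1 mm under a central 8 N push, so it's seated at about (0.568, 0.1175). Now I retreat, rise and move over the button.

Call:
send_rows(
  motion=[
    {"dp": [0,-0.008,0],"rot": [0,0,0],"grip": 0.0},
    {"dp": [0,-0.01,0],"rot": [0,0,0],"grip": 0.0},
    {"dp": [0,-0.008,0.01],"rot": [0.02,0,0],"grip": 0.0},
    {"dp": [0,0,0.03],"rot": [0.02,0,0],"grip": 0.0},
    {"dp": [0,0,0.03],"rot": [0,0,0],"grip": 0.0},
    {"dp": [0,0,0.03],"rot": [0,0,0],"grip": 0.0},
    {"dp": [0,0.015,0.015],"rot": [0,0,0],"grip": 0.0},
    {"dp": [-0.001,0.03,0],"rot": [0,0,0],"grip": 0.0},
    {"dp": [-0.001,0.03,0],"rot": [0,0,0],"grip": 0.0},
    {"dp": [-0.001,0.03,0],"rot": [0,0,0],"grip": 0.0},
    {"dp": [-0.001,0.03,0],"rot": [0,0,0],"grip": 0.0},
    {"dp": [-0.001,0.03,0],"rot": [0,0,0],"grip": 0.0},
    {"dp": [-0.001,0.025,0],"rot": [0,0,0],"grip": 0.0},
    {"dp": [0,0,0],"rot": [0,0,0],"grip": 0.0},
    {"dp": [0,0,0],"rot": [0,0,0],"grip": 0.0},
  ],
)

```text
clock: 12.4
tcp_pos: [0.5574, 0.2352, 0.139]
orientation: [-3.135, -0.029, 0.003]
contact_force: [0.3, 1.0, 0.4]
grip_width: 0.0003
```

```bash
python3 - <<'E'
from m import *
w=grab('wrist','w6.png');g=grab('scene','s6.png');print(get_obs()['tcp_pos'])
for n,q,b in(('w',w,(0,0,512,384)),('s',g,(320,200,370,260))):
    try:c,s=cent(q,(40,80,30),(85,255,255),b);print(n,c,s,back(q,c,.06))
    except Exception as e:print(n,e)
E
```

```text
[0.55753751 0.23492596 0.13918012]
w [262.47995889 187.44501542] [246 170  34  36 973] [[0.56228438 0.2414479  0.06      ]]
s [346.80555556 231.61111111] [341 227  13  10 108] [[0.56010252 0.24152149 0.06      ]]
```

Call:
send_rows(
  motion=[
    {"dp": [0.003,0.004,-0.02],"rot": [0,0,0],"grip": 0.0},
    {"dp": [0.001,0.002,-0.02],"rot": [0,0,0],"grip": 0.0},
    {"dp": [0,0,-0.012],"rot": [0,0,0],"grip": 0.0},
    {"dp": [0,0,-0.004],"rot": [0,0,0],"grip": 0.0},
    {"dp": [0,0,0],"rot": [0,0,0],"grip": 0.0},
  ],
)

```text
clock: 13.12
tcp_pos: [0.5615, 0.2381, 0.0774]
orientation: [-3.137, -0.022, 0.006]
contact_force: [0.2, -0.1, 0.3]
grip_width: -0.0006
```

Call:
send_rows(
  motion=[
    {"dp": [0,0.002,-0.005],"rot": [0,0,0],"grip": 0.0},
    {"dp": [0,0.001,-0.005],"rot": [0,0,0],"grip": 0.0},
    {"dp": [0,0,-0.002],"rot": [0,0,0],"grip": 0.0},
    {"dp": [0,0,-0.002],"rot": [0,0,0],"grip": 0.0},
  ],
)

```text
clock: 13.62
tcp_pos: [0.5622, 0.2418, 0.0642]
orientation: [-3.137, -0.022, 0.003]
contact_force: [-1.0, -0.7, 2.2]
grip_width: 0.0
```

Call:
send_rows(
  motion=[
    {"dp": [0,0,-0.003],"rot": [0,0,0],"grip": 0.0},
    {"dp": [0,0,-0.003],"rot": [0,0,0],"grip": 0.0},
  ],
)

```text
clock: 13.88
tcp_pos: [0.5625, 0.2419, 0.0606]
orientation: [-3.138, -0.022, 0.002]
contact_force: [-10.6, -6.5, 35.2]
grip_width: 0.0002
```

Call:
send_rows(
  motion=[
    {"dp": [0,0,-0.003],"rot": [0,0,0],"grip": 0.0},
    {"dp": [0,0,-0.003],"rot": [0,0,0],"grip": 0.0},
  ],
)

```text
clock: 14.12
tcp_pos: [0.5625, 0.2419, 0.0607]
orientation: [-3.14, -0.021, -0.0]
contact_force: [-10.8, -5.6, 29.5]
grip_width: -0.0002
```

Stopped at z = 0.0607 with about 30 N, which suggests the button is bottomed. I'll rise in small steps and read the force to confirm the button follows over its 6 mm.

Call:
send_rows(
  motion=[
    {"dp": [0,0,0.001],"rot": [0,0,0],"grip": 0.0},
  ],
)

```text
clock: 14.25
tcp_pos: [0.5624, 0.2418, 0.0628]
orientation: [-3.141, -0.021, -0.001]
contact_force: [-1.6, -0.9, 4.1]
grip_width: 0.0003
```

Call:
send_rows(
  motion=[
    {"dp": [0,0,0.001],"rot": [0,0,0],"grip": 0.0},
  ],
)

```text
clock: 14.38
tcp_pos: [0.5624, 0.2419, 0.0642]
orientation: [-3.14, -0.021, -0.002]
contact_force: [-1.0, -0.7, 3.0]
grip_width: 0.0001
```

Call:
send_rows(
  motion=[
    {"dp": [0,0,0.001],"rot": [0,0,0],"grip": 0.0},
  ],
)

```text
clock: 14.5
tcp_pos: [0.5624, 0.2419, 0.0652]
orientation: [-3.14, -0.021, -0.002]
contact_force: [-1.3, -0.9, 2.0]
grip_width: -0.0001
```

Call:
send_rows(
  motion=[
    {"dp": [0,0,0.001],"rot": [0,0,0],"grip": 0.0},
  ],
)

```text
clock: 14.62
tcp_pos: [0.5624, 0.2419, 0.066]
orientation: [-3.14, -0.021, -0.002]
contact_force: [0.1, -0.3, 1.8]
grip_width: 0.0001
```

Call:
send_rows(
  motion=[
    {"dp": [0,0,0.001],"rot": [0,0,0],"grip": 0.0},
  ],
)

```text
clock: 14.75
tcp_pos: [0.5624, 0.2419, 0.0667]
orientation: [-3.14, -0.021, -0.002]
contact_force: [-1.1, -0.4, 1.6]
grip_width: -0.0001
```

Call:
send_rows(
  motion=[
    {"dp": [0,0,0.001],"rot": [0,0,0],"grip": 0.0},
  ],
)

```text
clock: 14.88
tcp_pos: [0.5625, 0.2419, 0.0675]
orientation: [-3.14, -0.021, -0.002]
contact_force: [-0.7, 0.7, 1.8]
grip_width: 0.0001
```

Call:
send_rows(
  motion=[
    {"dp": [0,0,0.001],"rot": [0,0,0],"grip": 0.0},
  ],
)

```text
clock: 15.0
tcp_pos: [0.5625, 0.2419, 0.0683]
orientation: [-3.14, -0.021, -0.001]
contact_force: [-0.5, -0.1, -0.6]
grip_width: -0.0001
```

Call:
send_rows(
  motion=[
    {"dp": [0,0,0.001],"rot": [0,0,0],"grip": 0.0},
  ],
)

```text
clock: 15.12
tcp_pos: [0.5626, 0.2419, 0.0693]
orientation: [-3.14, -0.021, -0.001]
contact_force: [-0.5, -0.2, 0.1]
grip_width: -0.0001
```

The force ramped smoothly from about 5 N to 0 over roughly 6 mm, so the button went fully down and came back up. I'll withdraw and check.

Call:
send_rows(
  motion=[
    {"dp": [0,0,0.02],"rot": [0,0,0],"grip": 0.0},
    {"dp": [0,0,0.04],"rot": [0,0,0],"grip": 0.0},
    {"dp": [0,0,0.05],"rot": [0,0,0],"grip": 0.0},
    {"dp": [0,0,0.05],"rot": [0,0,0],"grip": 0.0},
    {"dp": [0,-0.05,0.03],"rot": [0,0,0],"grip": 0.0},
    {"dp": [0,-0.06,0],"rot": [0,0,0],"grip": 0.0},
    {"dp": [0,-0.06,0],"rot": [0,0,0],"grip": 0.0},
    {"dp": [0,-0.06,0],"rot": [0,0,0],"grip": 0.0},
    {"dp": [0,-0.03,0],"rot": [0,0,0],"grip": 0.0},
    {"dp": [0,0,0],"rot": [0,0,0],"grip": 0.0},
    {"dp": [0,0,0],"rot": [0,0,0],"grip": 0.0},
    {"dp": [0,0,0],"rot": [0,0,0],"grip": 0.0},
  ],
)

```text
clock: 16.62
tcp_pos: [0.5612, -0.0202, 0.2821]
orientation: [-3.135, -0.034, -0.028]
contact_force: [-0.6, 0.4, -0.5]
grip_width: -0.0001
```

```bash
python3 - <<'E'
from m import *
f=grab('top');g=grab('scene');w=grab('wrist')
for q in(f,g,w):
    for n,r in(('yel',((8,120,60),(30,255,255))),('grn',((40,80,30),(85,255,255)))):
        u=proj(q,[[.568,.1175,.064] if n=='yel' else [.562,.242,.063]])[0];k=13 if q is not w else 30
        try:c,s=cent(q,*r,(*np.maximum(0,np.int32(u-k)),*np.maximum(0,np.int32(u+k))));print(n,back(q,c,.064 if n=='yel' else .06),s[4])
        except Exception as e:print(n,u,e)
t=cv2.cvtColor(f['img'],cv2.COLOR_RGB2BGR)[90:290,110:430];s=cv2.cvtColor(g['img'],cv2.COLOR_RGB2BGR)[110:350,60:460]
cv2.imwrite('pics/fin.png',np.vstack([cv2.resize(t,(480,300)),cv2.resize(s,(480,288))]))
E
```

```text
yel [[0.56761752 0.11663545 0.064     ]] 59
grn [[0.56560584 0.23813855 0.06      ]] 44
yel [[0.56809746 0.11738665 0.064     ]] 69
grn [[0.56525342 0.23660914 0.06      ]] 51
yel [[0.56817026 0.1172174  0.064     ]] 394
grn [258.95368212 -80.57254976] attempt to get argmax of an empty sequence
```

View pics/fin.png

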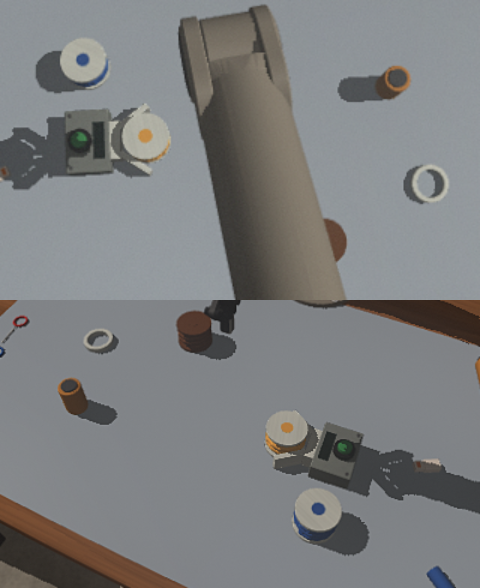

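The yellow pack is in the V with its centre at about (0.568, 0.117) in all three cameras. The button is up (half in shadow), and the other parts look to be where they were. Handing in.

```bash
python3 -c "
from bench import hand_in
print(hand_in())"
```

```text
the job is handed in; nothing more can be done
None
```

I pushed the yellow spring pack along the bench into the V, pressed the green button once and let it come back up, then handed the job in with the arm clear. The simulated clock stood at about 17 s of the 59 s allowed.

- **Seating:** The pack ended at (0.568, 0.117). It stayed there to within about 0.2 mm under both a two-finger push of about 10 N and a centred push of about 8 N. After I withdrew, all three cameras placed it within 1 mm of that. Measuring back from the button puts the nest at (0.5675, 0.117), which agrees.
- **Button:** It stopped solid at 30–35 N, below the 40 N limit. On the way up, the force fell from 4.1 N 2 mm above the stop to zero about 7 mm above it, which fits a full press and return.
- **Other parts:** I compared the blue pack, canister and collar only by eye in the final images, and they appear unmoved. The connector was partly under the arm's shadow, but the arm never went near it.

**Checks that disagreed:**
- An earlier fit of the V plates put the nest about 2 mm deeper, which is within the camera calibration.
- The button touched at about 67 mm, not the nominal 60 mm.
- Shadow threw the final image reading of the button off by about 5 mm, so I did not use it.

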